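Re-press a mount: load the press, screw its closure home, back off a quarter turn, hold

ROBOT

A 6-joint arm with a two-finger parallel gripper is mounted at the origin on a cart in front of the work surface, level with it; the furniture and walls round the work are solid. World frame = base frame: x ahead of the robot, y to its left, z up, the work surface at z = 0. Lengths are in mm, angles in rad, forces in N, time in s.
With the tool pointing down it reaches from about 350 to 875 mm from the base axis. Payload 4.2 kg.
Tool frame: the origin (TCP) lies on the mounting face of the last link; the fingertips stand 173 mm ahead of it and the grasp point (between the pads) lies 155 mm ahead of it (tcp_to_grasp is the distance from the TCP to the grasp point, in mm); z points along the fingers, y is the direction in which the jaws open and shut (so a half turn about z gives the same grasp; the last joint's range is limited). The gripper opens to 85 mm and grips with 20 to 120 N. Pads are 22 mm wide; open, the fingers measure 114 mm over their backs; the gripper's body (76 mm by 85 mm) begins 54 mm behind the grasp point. The pads swing forward as they close: fully open they stand 13 mm farther back than shut.
Start: joints at [-1.049, 0.385, 0.008, 0, -1.194, -0.259], TCP at [162.383, -603.516, 404.712] pointing down, gripper open.
Joint ranges: [-3.14, 3.14], [-1.21, 2.06], [-1.07, 1.41], [-3.16, 2.05], [-2.99, -0.16], [-3.1, 3.1]. Speed limits (rad/s): [2.79, 2.79, 3.14, 3.14, 3.14, 3.14].

INTERFACE

Orientations are given as a unit quaternion [x, y, z, w].
In Python, from bench import * gives the robot as it stands. The module is installed in compiled form; this text tells all that it offers.
- The arm moves only by the tool apply_moves, never from a script. Its arguments are lists of equal length, an entry for each row: "fingers": the closure, from 0 (fully open) to 1 (shut); "dp": the shift along the world's x, y, z in cm, a list of three; "yaw": the turn about the world's z in degrees. A call has 1 to 10 rows; each row is the pose to reach, as a shift and turn from the pose measured when the call began; what a row does not reach only later rows make up. A row lasts 1/10 s, in which the tool goes at most 50 mm and 8.59 degrees, less where a joint would pass 70% of its speed; a pose out of reach is approached as far as the arm can. A call with a gripper value outside its range is refused whole. The fingers move at their own pace and stop on an object; the grip force is fixed at half the most. Time passes only in rows, so rows that repeat a pose let the fingers close. It gives the time, the measured TCP pose, the force and the opening at its end, in the units of the state.
- read_state(): the state, without advancing time (a new reading comes with each control period).
- get_image(name): name is "scene" or "top"; returns a dict with "color" (400x640x3 uint8, blue, green, red), "mtx" (3x3 intrinsics, pixels), "k1" (the pictures are not rectified: a ray, as slopes to the right and down, at radius r is drawn at 1 + k1 r^2 times it, then the intrinsics apply), "camera_from_world" (4x4, takes a point from world to camera coordinates). Camera axes: x right, y down, z forward; pixel columns grow to the right and rows downward; lengths in mm; the calibration is good to about 2 mm. A picture is of the moment at which its call begins. There is no depth.
- job_done(): hands the job in, once; it reports no verdict.
The state is a dict: "clock": time; "joints": joint angles; "joint_vel": joint speeds; "joint_efforts": joint torques, N m; "position": TCP position; "ee_rot": TCP orientation; "contact_force": force on the tool from outside, world axes, zero at the start; "wrist_torque": the same for the moment, N m; "gripper_width": finger opening in mm.
Only numpy, scipy, OpenCV 4.12 (cv2) and the standard library are available. Lean on these libraries where they do the work, as an engineer would, in place of code of your own. Each camera call takes 0.05 s, during which the arm holds its last target. There are 200 camera calls.

TASK

The smaller of the two resin mounts on the teal tray came out of the mounting press under-cured: put it back into the press's mould so that it lies down on the ram, and leave the larger mount alone. With the closure still raised, swing the press's arm round until it stops with the closure over the mould, screw the knurled closure knob clockwise (seen from above) until it bottoms out, then back it off a quarter turn so that it cannot seize when hot. Finish while still gripping the knob there: hold it still and do not let go.

Things in the scene. Friction and masses are not known exactly. Their poses are not given: they have to be found in the camera images.
- mount_small: the resin mount to load: black cylinder with a flat metal section showing in its top face, 30 mm diameter, 21 mm high, 32 g, standing upright on the tray; origin at the centre of its underside, z up along its axis
- mount_large: the other resin mount on the tray, to be left alone: ochre cylinder, 38 mm diameter, 18 mm high; origin at the centre of its underside
- tray: shallow teal plastic tray lying loose on the bench, 100 x 160 mm (its x and y), floor 2 mm thick, walls 3 mm thick and 14 mm high; both mounts stand on its floor on its long middle line, 40 mm either side of its centre (which is where varies); origin at the centre of its underside
- press: bench mounting press, fixed: grey casting 230 x 200 mm (its x, y), 70 mm high, black front panel facing its own -x; on it the steel mould cylinder (82 mm diameter, rim 125 mm above the bench) and, behind it to the left, a round pillar with the swing arm; origin at the centre of its underside on the bench, z up
- bore (a point): centre of the mouth of the mould's bore, at rim height (125 mm above the bench). The bore is 33 mm in diameter with a 3 mm 45-degree lead-in at the rim and 30 mm deep to the ram face; the mount, lying on the ram, ends with its top 9 mm below the rim
- pillar (a point): point on the pillar's vertical axis, about which the arm swings, at mid-height of the arm (161 mm above the bench), 120 mm from the bore axis. The arm is a grey bar 26 mm wide, 151 to 171 mm above the bench, ending in a round boss (54 mm diameter, top 172 mm above the bench) that carries the closure 120 mm from the pillar
- swing_arm (a joint): swing of the arm about the pillar, rad: 0 = parked clear to the left of the mould (starts at 0 to 0.2), grows anticlockwise seen from above; 1.40 = against its stop, closure exactly over the bore. Stays where left; takes 1 N m (8 to 10 N at the closure). The plug under the closure clears the mould's rim only while the closure is turned in less than 1.6 rad
- closure (a joint): turn of the screw closure in the arm, rad: 0 = fully raised (6.9 mm gap between knob and boss), grows clockwise seen from above; 3.60 = bottomed out on the boss, a hard stop. Lowers 1.91 mm per rad (12 mm per turn), takes 0.15 N m, stays where left, starts at 0.3 to 1.2. Swinging the arm by the knob with a grip that does not turn along with the arm screws it
- closure_cap: the closure's dark knurled round knob, 44 mm diameter, 36 mm high, vertical, to be gripped round its rim from above at any angle; white index line on its top; origin on its axis at its lower face (172 mm above the bench when bottomed out, 1.91 mm higher per rad it is turned out), z up; it turns, swings and travels with the closure
Things that resemble listed ones, but are neither listed nor needed, are in the scene too. What is shaped like the mount_small but yellow is not meant.

How it is judged:
By the outcome, as a careful person would: the job done as asked, in the order asked, and still so for the second after the job is handed in, while the arm keeps its last pose, push and grip.
It also fails if it takes over 69 s, if anything falls off the work surface, if the arm or the gripper's body presses on something with over 40 N, if the wrist force passes 120 N, or if a joint passes its speed limit or range.

## Working session

There is one attempt and no reset: what is moved stays moved. The work goes in short steps, Python scripts to look and compute and a tool call to move; the robot and the scene stay as the last step left them, time stands still between calls to the robot, and variables do not carry over. Pictures are saved under pics/ and viewed, about 8 in all and at most 12, crops included, and the job is handed in when it is done.

Besides the shell and the picture viewer there is one more tool, called after "Request:" in YAML: its name, and indented under it one key for each argument. apply_moves: Moves the arm, as the interface text tells. Its arguments: {"type":"object","properties":{"fingers":{"type":"array","items":{"type":"number"}},"dp":{"type":"array","items":{"type":"array","items":{"type":"number"}}},"yaw":{"type":"array","items":{"type":"number"}}},"required":["fingers","dp","yaw"]}

```bash
mkdir -p pics; cat > h.py <<'E'
from bench import *
import numpy as np, cv2
def D(im): return np.array([im["k1"],0,0,0,0],float)
def ray(im,u,v):
    # undistort by fixed point: drawn = ray*(1+k1 r^2), r of undistorted ray
    K=im["mtx"]; k=im["k1"]
    d=np.array([(u-K[0][2])/K[0][0],(v-K[1][2])/K[1][1]]); p=d.copy()
    for _ in range(50): p=d/(1+k*(p@p))
    T=np.array(im["camera_from_world"]); R=T[:3,:3]; c=-R.T@T[:3,3]
    return c,R.T@np.array([p[0],p[1],1])
def at(im,u,v,z):
    c,d=ray(im,u,v); return c+d*(z-c[2])/d[2]
def px(im,P):
    T=np.array(im["camera_from_world"]); q=T[:3,:3]@np.array(P,float)+T[:3,3]
    x=q[:2]/q[2]; x=x*(1+im["k1"]*(x@x)); K=im["mtx"]
    return np.array([K[0][0]*x[0]+K[0][2],K[1][1]*x[1]+K[1][2]])
def crop(im,name,u0,v0,w,h,s):
    cv2.imwrite("pics/"+name,cv2.resize(im["color"][v0:v0+h,u0:u0+w],None,fx=s,fy=s,interpolation=cv2.INTER_CUBIC))
E
python3 - <<'E'
from h import *
for n in("scene","top"):
    im=get_image(n); cv2.imwrite(f"pics/{n}0.png",im["color"]); T=np.array(im["camera_from_world"]);print(n,-T[:3,:3].T@T[:3,3],T[2,:3],im["k1"])
s=read_state();print(s)
E
```

```text
scene [ 29.78666744 769.20905722 691.40014398] [ 0.49901573 -0.649348   -0.57387322] 0.016917917264350938
top [ 382.85687342  142.67808892 1080.97968898] [ 0.16061337 -0.01453671 -0.98691034] -0.026644338610489187
{'clock': 0.1, 'joints': array([-1.04939890e+00,  3.85414145e-01,  6.75062273e-03, -4.48578801e-04,
       -1.19400184e+00, -2.58590305e-01]), 'joint_vel': array([ 0.00079031, -0.00277644,  0.00255887,  0.00053546, -0.00101849,
        0.00084786]), 'joint_efforts': array([-8.88447848e-04, -3.93318629e+01,  1.88930279e+01,  4.19796199e+00,
       -2.58980923e-03,  1.00925365e-05]), 'position': array([ 162.34170586, -603.33895148,  403.76354852]), 'ee_rot': array([-1.30943662e-01,  9.91389349e-01,  9.43607835e-04, -1.62464627e-04]), 'contact_force': array([-0.27665938, -0.63103496, -0.40095428]), 'wrist_torque': array([ 0.00192695, -0.03343315, -0.00525956]), 'gripper_width': 85.61125488779005}
```

View pics/scene0.png

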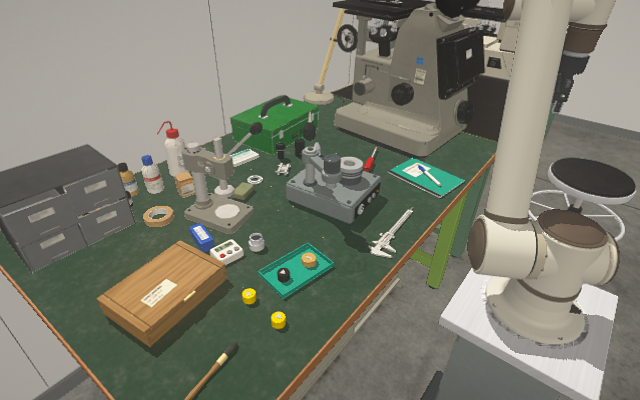

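View pics/top0.png

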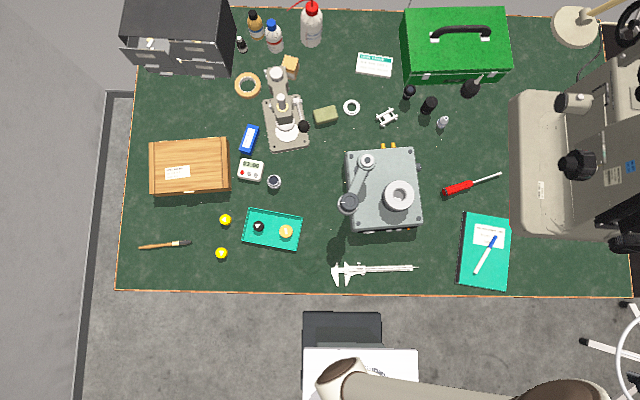

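The scene and top pictures show these positions (top-view pixels):
- Teal tray at about (272,230), with the black mount at (259,227) and the ochre mount at (286,231).
- Two yellow decoys off the tray at (225,219) and (221,253).
- Press with its mould at (400,195), pillar at (367,160) and closure knob at (348,203).

The black cylinder on the tray fits mount_small. I'll confirm it in one crop.

```bash
python3 - <<'E'
from h import *
im=get_image("top"); crop(im,"top1.png",236,140,198,115,4)
im2=get_image("scene"); crop(im2,"sc1.png",250,130,150,170,3.5)
for u,v,z in[(259,227,23),(286,231,20),(225,219,20),(400,195,125),(367,160,171),(348,203,215)]: print(u,v,at(im,u,v,z).round(1))
E
```

```text
259 227 [483.6 293.4  23. ]
286 231 [474.  216.5  20. ]
225 219 [504.7 391.9  20. ]
400 195 [565.6 -86.3 125. ]
367 160 [645.1   7.2 171. ]
348 203 [526.4  59.  215. ]
```

View pics/top1.png

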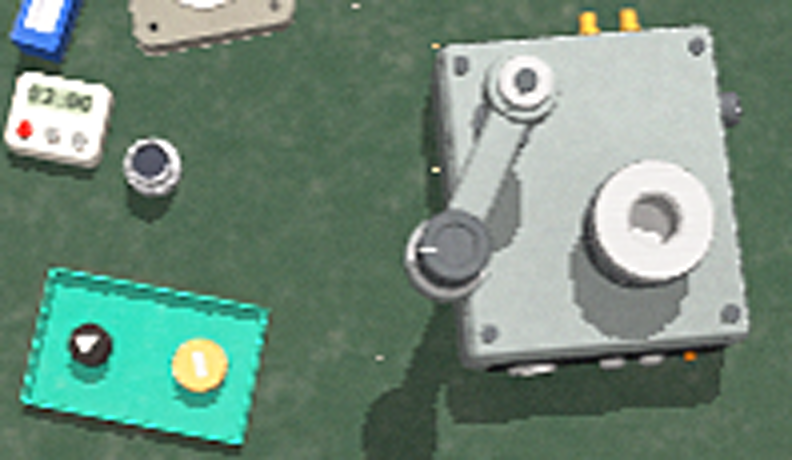

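View pics/sc1.png

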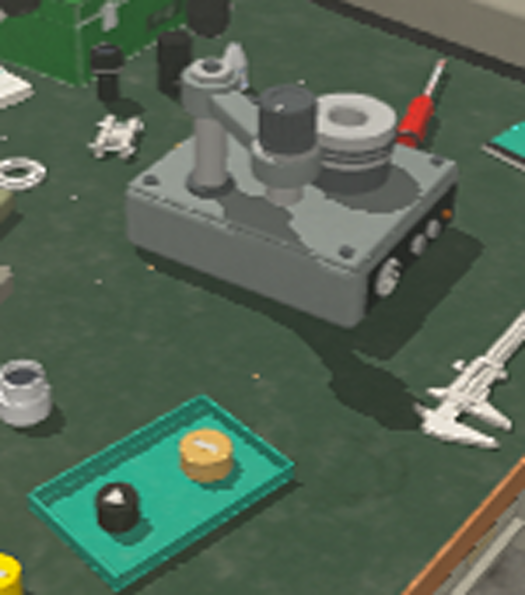

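The crops confirm it: the black cylinder with the light metal section at top pixel (258,226) is mount_small. The ochre one at (286,231) is the large mount, and the yellow decoys stand off the tray. Next I refine the positions by fitting circles to the edges.

```bash
cat >> h.py <<'E'
from scipy.optimize import minimize
t=np.linspace(0,2*np.pi,120,endpoint=False)
def samp(g,p): return cv2.remap(g,p[:,0].astype(np.float32)[None],p[:,1].astype(np.float32)[None],cv2.INTER_LINEAR)[0]
def outline(im,x,y,r,z,z0=None):
    c=np.array([px(im,[x+r*np.cos(a),y+r*np.sin(a),z]) for a in t])
    if z0 is not None:
        c2=np.array([px(im,[x+r*np.cos(a),y+r*np.sin(a),z0]) for a in t])
        c=cv2.convexHull(np.vstack([c,c2]).astype(np.float32))[:,0]
        # resample
        c=np.vstack([c,c[:1]]); s=np.r_[0,np.cumsum(np.linalg.norm(np.diff(c,axis=0),axis=1))]
        q=np.linspace(0,s[-1],120,endpoint=False); c=np.c_[np.interp(q,s,c[:,0]),np.interp(q,s,c[:,1])]
    return c
def score(ims,x,y,r,z,z0=None,e=1.):
    S=0
    for im in ims:
        g=cv2.GaussianBlur(im["color"],(0,0),.6).astype(np.float32)
        c=outline(im,x,y,r,z,z0); tan=np.roll(c,-1,0)-np.roll(c,1,0); n=np.c_[-tan[:,1],tan[:,0]]; n/=np.linalg.norm(n,axis=1)[:,None]+1e-9
        d=sum(abs(samp(g[:,:,k].copy(),c+e*n)-samp(g[:,:,k].copy(),c-e*n)) for k in range(3))
        S+=np.minimum(d,150).mean()
    return S
def fit(ims,x,y,r,z,z0=None,R=10):
    best=max((score(ims,x+a,y+b,r,z,z0),x+a,y+b) for a in np.arange(-R,R+.1,2) for b in np.arange(-R,R+.1,2))
    m=minimize(lambda p:-score(ims,p[0],p[1],r,z,z0),best[1:],method="Nelder-Mead",options=dict(initial_simplex=[[best[1],best[2]],[best[1]+1,best[2]],[best[1],best[2]+1]]))
    return m.x.round(1),round(-m.fun,1)
E
python3 - <<'E'
from h import *
A=get_image("top");B=get_image("scene")
for n,a in dict(mount=(484,294,15,23,2),large=(474,216,19,20,2),rim=(566,-86,41,125),bore=(566,-86,19.5,125),bore16=(566,-86,16.5,122),boss=(526,59,27,172),cap=(526,59,22,213.5,177)).items():
    print(n,*[fit(i,*a) for i in([A],[B],[A,B])])
for n,z,uv in[("pillartop",190,(367,160.3))]:
    print(at(A,*uv,z))
print(px(A,[484,294,23]))
E
```

```text
mount (array([488., 298.]), np.float64(150.0)) (array([487.5, 296.5]), np.float64(138.1)) (array([487.5, 296.4]), np.float64(288.1))
large (array([476., 220.]), np.float64(150.0)) (array([474., 217.]), np.float64(140.5)) (array([474.4, 217.3]), np.float64(290.3))
rim (array([566. , -83.3]), np.float64(117.5)) (array([565.5, -86.7]), np.float64(119.5)) (array([566. , -83.7]), np.float64(230.2))
bore (array([568.4, -84.9]), np.float64(120.6)) (array([564.7, -82.2]), np.float64(124.9)) (array([567.1, -84.4]), np.float64(227.5))
bore16 (array([572.2, -86.2]), np.float64(135.8)) (array([568.6, -86.4]), np.float64(144.3)) (array([569.1, -86.3]), np.float64(268.2))
boss (array([533.6,  55.7]), np.float64(113.8)) (array([530.9,  55.1]), np.float64(56.1)) (array([532. ,  54.6]), np.float64(162.1))
cap (array([531.6,  54.6]), np.float64(126.5)) (array([530.4,  55.5]), np.float64(99.7)) (array([531.4,  54.7]), np.float64(223.8))
[638.8169779   10.01854133 190.        ]
[258.77815275 226.84243733]
```

Fits agree: mount_small is at (487.5,296.5), the bore at (566.5,-85) and the knob at (531.5,55). From those, the pillar is at about (642,8) and the swing is about 0.11. I start moving now.

Request:
apply_moves:
  fingers: [0.3,0.3,0.3,0.3,0.3,0.3,0.3,0.3,0.3,0.3]
  dp:
    - [29,30,5]
    - [29,30,5]
    - [29,30,5]
    - [29,30,5]
    - [29,30,5]
    - [29,30,5]
    - [29,30,5]
    - [29,30,5]
    - [29,30,5]
    - [29,30,5]
  yaw: [40,40,40,40,40,40,40,40,40,40]

```text
clock: 1.3
position: [454.2, -301.5, 454.7]
ee_rot: [-0.464, 0.886, -0.0, 0.0]
contact_force: [-0.8, -1.0, -1.3]
gripper_width: 59.9
```

Request:
apply_moves:
  fingers: [0.3,0.3,0.3,0.3,0.3,0.3,0.3,0.3,0.3,0.3]
  dp:
    - [1,40,0]
    - [1,40,0]
    - [1,40,0]
    - [1,40,0]
    - [1,40,0]
    - [1,40,0]
    - [1,40,0]
    - [1,40,0]
    - [1,40,0]
    - [1,40,0]
  yaw: [25,25,25,25,25,25,25,25,25,25]

```text
clock: 2.3
position: [464.0, 98.8, 454.4]
ee_rot: [-0.645, 0.764, 0.0, -0.0]
contact_force: [-0.2, -0.3, 0.9]
gripper_width: 59.9
```

```bash
cat >> h.py <<'E'
def st():
    s=read_state(); x,y,z,w=s["ee_rot"]
    ya=np.degrees(np.arctan2(1-2*(x*x+z*z),2*(x*y-z*w)))
    print("t",s["clock"],"pos",s["position"].round(1),"yaw_y",ya.round(1),"j",np.degrees(s["joints"]).round(1),"F",s["contact_force"].round(1),"M",s["wrist_torque"].round(2),"w",round(s["gripper_width"],1),"tilt",round(2*(y*z-x*w),3),round(2*(x*z+y*w),3))
    return s
E
python3 -c "from h import *; st()"
```

```text
t 2.3 pos [464.   98.8 454.4] yaw_y 170.4 j [ 31.7   5.1 -14.9  -0.  -70.  -41.3] F [-0.2 -0.3  0.9] M [-0.06  0.01 -0.02] w 59.9 tilt -0.0 -0.0
```

Request:
apply_moves:
  fingers: [0.3,0.3,0.3,0.3,0.3,0.3,0.3,0.3,0.3,0.3]
  dp:
    - [2.4,19.8,-5]
    - [2.4,19.8,-10]
    - [2.4,19.8,-15]
    - [2.4,19.8,-20]
    - [2.4,19.8,-22.5]
    - [2.4,19.8,-22.5]
    - [2.4,19.8,-22.5]
    - [2.4,19.8,-22.5]
    - [2.4,19.8,-22.5]
    - [2.4,19.8,-22.5]
  yaw: [0,0,0,0,0,0,0,0,0,0]

```text
clock: 3.3
position: [488.8, 295.8, 231.3]
ee_rot: [-0.645, 0.764, 0.0, 0.001]
contact_force: [-0.4, -0.2, -0.6]
gripper_width: 59.7
```

```bash
python3 - <<'E'
from h import *
s=st();A=get_image("top");B=get_image("scene")
for k,im in(("t",A),("s",B)):
    for z in(s["position"][2]-173,):
        for o in(-30,0,30): 
            p=s["position"]; a=np.radians(170.4); q=px(im,[p[0]+o*np.cos(a),p[1]+o*np.sin(a),z]); print(k,o,q.round(1))
    q=px(im,[487.5,296.5,23]).astype(int); print(q)
    cv2.imwrite(f"pics/c{k}.png",cv2.resize(im["color"][q[1]-45:q[1]+30,q[0]-40:q[0]+40],None,fx=5,fy=5,interpolation=cv2.INTER_CUBIC))
a=cv2.imread("pics/ct.png");b=cv2.imread("pics/cs.png");cv2.imwrite("pics/hov.png",np.hstack([a,b]))
E
```

```text
t 3.3 pos [488.8 295.8 231.3] yaw_y 170.3 j [ 47.4  27.3 -19.4   0.  -43.1 -57.1] F [-0.4 -0.2 -0.6] M [-0.07  0.02  0.02] w 59.7 tilt 0.002 0.002
t -30 [258.7 213.2]
t 0 [256.4 223.8]
t 30 [254.1 234.5]
[257 225]
s -30 [274.4 253.3]
s 0 [282.2 260. ]
s 30 [290.3 267. ]
[282 271]
```

View pics/hov.png

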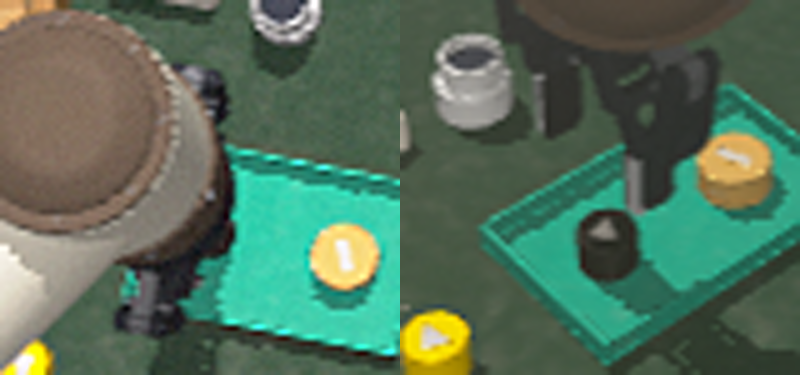

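The scene crop shows both fingertips at about (274,253) and (290,268), matching the projection and straddling the black mount. I lower and grip.

Request:
apply_moves:
  fingers: [0.3,0.3,0.3,0.3,0.6,0.8,0.9,0.9,0.9,0.9]
  dp:
    - [-0.1,0.1,-2]
    - [-0.1,0.1,-4.3]
    - [-0.1,0.1,-4.3]
    - [-0.1,0.1,-4.3]
    - [-0.1,0.1,-4.3]
    - [-0.1,0.1,-4.3]
    - [-0.1,0.1,-4.3]
    - [-0.1,0.1,-4.3]
    - [-0.1,0.1,-4.3]
    - [-0.1,0.1,-4.3]
  yaw: [0,0,0,0,0,0,0,0,0,0]

```text
clock: 4.4
position: [487.9, 297.5, 190.1]
ee_rot: [-0.645, 0.764, 0.0, 0.003]
contact_force: [-1.0, -1.3, 4.0]
gripper_width: 26.0
```

```bash
python3 -c "from h import *; st()"
```

```text
t 4.4 pos [487.9 297.5 190.1] yaw_y 170.4 j [ 47.6  30.7 -21.3   0.  -37.7 -57.3] F [-1.  -1.3  4. ] M [-0.11  0.34 -0.07] w 26.0 tilt 0.004 0.004
```

Request:
apply_moves:
  fingers: [0.9,0.9,0.9]
  dp:
    - [0,0,0]
    - [0,0,0]
    - [0,0,0]
  yaw: [0,0,0]

```text
clock: 4.7
position: [487.9, 297.5, 190.2]
ee_rot: [-0.645, 0.764, 0.0, 0.003]
contact_force: [0.3, 0.3, 0.7]
gripper_width: 25.7
```

```bash
python3 - <<'E'
from h import *
st();B=get_image("scene");A=get_image("top")
b=cv2.resize(B["color"][226:301,242:322],None,fx=5,fy=5,interpolation=cv2.INTER_CUBIC)
a=cv2.resize(A["color"][180:255,217:297],None,fx=5,fy=5,interpolation=cv2.INTER_CUBIC)
cv2.imwrite("pics/grip.png",np.hstack([a,b]))
E
```

```text
t 4.7 pos [487.9 297.5 190.2] yaw_y 170.4 j [ 47.6  30.6 -21.3   0.  -37.7 -57.3] F [0.3 0.3 0.7] M [ 0.2  -0.04  0.02] w 25.7 tilt 0.004 0.004
```

View pics/grip.png

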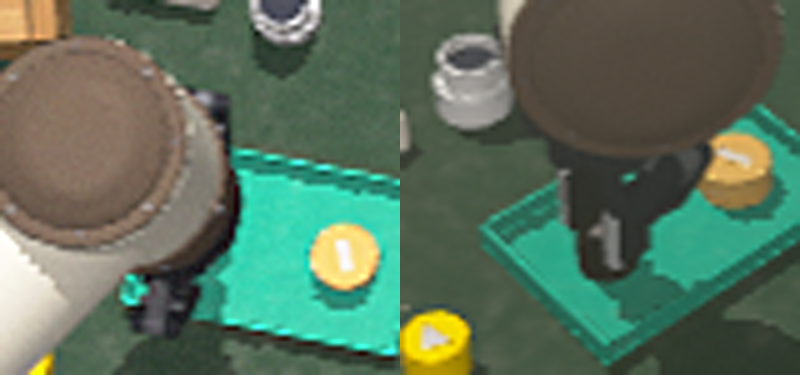

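The pads enclose the top of the black mount at scene pixel (282,276). The 25.7 mm reading, against 30 mm, may be the fingers yielding at the tips. A lift will tell.

Request:
apply_moves:
  fingers: [0.9,0.9,0.9,0.9,0.9,0.9,0.9,0.9,0.9,0.9]
  dp:
    - [0,0,0.5]
    - [0,0,1]
    - [0,0,2]
    - [0,0,4]
    - [0,0,7]
    - [0,0,10]
    - [0,0,14]
    - [0,0,18]
    - [0,0,20]
    - [0,0,20]
  yaw: [0,0,0,0,0,0,0,0,0,0]

```text
clock: 5.8
position: [488.2, 297.7, 395.1]
ee_rot: [-0.645, 0.764, 0.0, 0.007]
contact_force: [0.7, 0.5, -0.7]
gripper_width: 25.9
```

```bash
python3 - <<'E'
from h import *
s=st();B=get_image("scene")
p=s["position"];q=px(B,[p[0],p[1],p[2]-175]).astype(int);print(q)
print(px(B,[p[0],p[1],p[2]-173]),px(B,[p[0],p[1],p[2]-188]))
crop(B,"lift.png",q[0]-40,q[1]-40,80,75,7)
np.save("lift.npy",q)
E
```

```text
t 5.8 pos [488.2 297.7 395.1] yaw_y 170.4 j [ 47.6  17.1  -8.4   0.1 -63.7 -57.3] F [ 0.7  0.5 -0.7] M [ 0.01 -0.01  0.06] w 25.9 tilt 0.01 0.011
[279 203]
[279.41379828 203.10880278] [279.66475944 208.91676641]
```

View pics/lift.png

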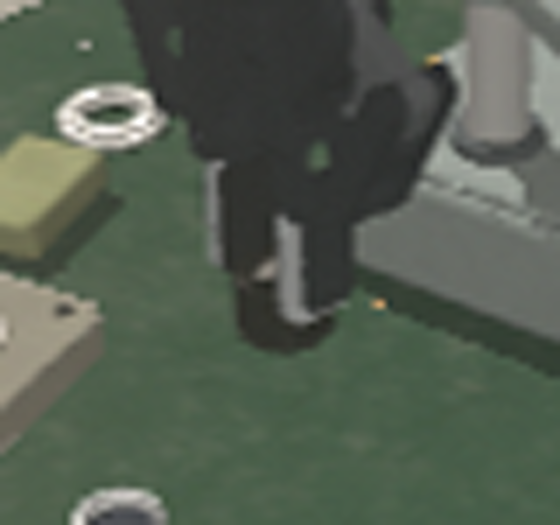

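The mount is held level and centred, with its lower edge at scene pixel (280,213), as predicted for an overlap of 6 mm. I carry it over the knob to above the bore.

Request:
apply_moves:
  fingers: [0.9,0.9,0.9,0.9,0.9,0.9,0.9,0.9,0.9,0.9]
  dp:
    - [0.4,-2,3.5]
    - [1.5,-6,3.5]
    - [2.5,-11,3.5]
    - [3.5,-16,3.5]
    - [4.5,-21,3.5]
    - [5.5,-26,3.5]
    - [6.5,-31,3.5]
    - [7.3,-35,3.5]
    - [7.8,-38.2,3.5]
    - [7.8,-38.2,3.5]
  yaw: [0,0,0,0,0,0,0,0,0,0]

```text
clock: 6.85
position: [565.6, -88.1, 425.1]
ee_rot: [-0.643, 0.766, 0.002, 0.003]
contact_force: [-0.8, 1.3, -0.4]
gripper_width: 26.0
```

```bash
python3 -c "from h import *; st()"
```

```text
t 6.85 pos [565.6 -88.1 425.1] yaw_y 170.1 j [  7.3  16.1  -5.1  -0.4 -68.6 -17.1] F [-0.8  1.3 -0.4] M [ 0.04  0.05 -0.03] w 26.0 tilt 0.007 0.003
```

Request:
apply_moves:
  fingers: [0.9,0.9,0.9,0.9,0.9,0.9]
  dp:
    - [0.1,0.35,-3]
    - [0.1,0.35,-7]
    - [0.1,0.35,-10]
    - [0.1,0.35,-10.6]
    - [0.1,0.35,-10.6]
    - [0.1,0.35,-10.6]
  yaw: [0,0,0,0,0,0]

```text
clock: 7.45
position: [567.3, -84.2, 320.5]
ee_rot: [-0.643, 0.765, 0.001, 0.004]
contact_force: [0.0, 0.2, -0.1]
gripper_width: 25.9
```

```bash
python3 - <<'E'
from h import *
s=st();B=get_image("scene");p=s["position"];a=px(B,[566,-85,130]).astype(int);print(a-[40,45])
crop(B,"over.png",a[0]-40,a[1]-45,80,75,7.5)
# predicted: mount bottom outline & rim
o=outline(B,p[0],p[1],15,p[2]-188); m=outline(B,566.3,-84.6,41,125)
for c in(o,m): print(((c.min(0)-a+[40,45])*7.5).round(),((c.max(0)-a+[40,45])*7.5).round())
E
```

```text
t 7.45 pos [567.3 -84.2 320.5] yaw_y 170.1 j [  7.7  21.3 -13.6  -0.4 -54.8 -17.3] F [ 0.   0.2 -0.1] M [-0.03 -0.03  0.07] w 25.9 tilt 0.006 0.005
[309 115]
[261. 319.] [337. 357.]
[197. 305.] [404. 408.]
```

View pics/over.png

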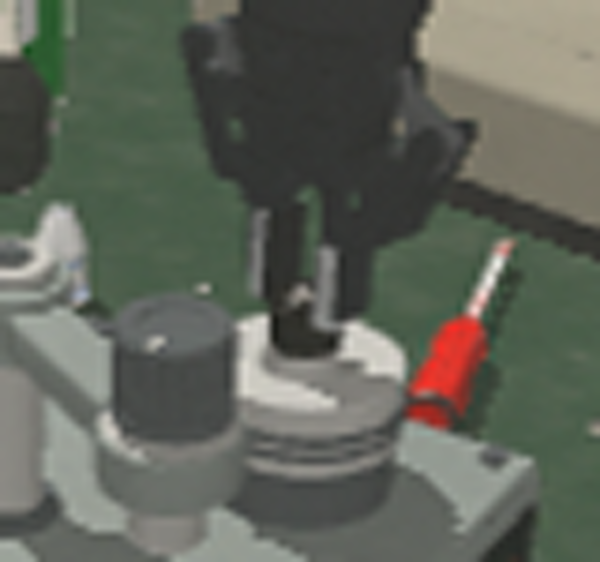

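The mount hangs just above the bore mouth, its lower edge centred at about (306,345) in the crop over the bore ellipse. I lower in steps and watch the force.

Request:
apply_moves:
  fingers: [0.9,0.9,0.9,0.9,0.9]
  dp:
    - [0,0,-0.4]
    - [0,0,-0.7]
    - [0,0,-1]
    - [0,0,-1.3]
    - [0,0,-1.3]
  yaw: [0,0,0,0,0]

```text
clock: 8.0
position: [567.1, -84.3, 307.4]
ee_rot: [-0.643, 0.766, 0.001, 0.004]
contact_force: [-0.3, -1.4, -0.2]
gripper_width: 26.0
```

```bash
python3 -c "from h import *; st()"
```

```text
t 8.0 pos [567.1 -84.3 307.4] yaw_y 170.1 j [  7.7  22.1 -14.5  -0.4 -53.1 -17.3] F [-0.3 -1.4 -0.2] M [-0.01  0.04  0.04] w 26.0 tilt 0.007 0.005
```

Request:
apply_moves:
  fingers: [0.9,0.9,0.9,0.9]
  dp:
    - [0,0,-0.3]
    - [0,0,-0.65]
    - [0,0,-0.65]
    - [0,0,-0.65]
  yaw: [0,0,0,0]

```text
clock: 8.4
position: [567.1, -84.3, 300.7]
ee_rot: [-0.643, 0.766, 0.001, 0.004]
contact_force: [-0.5, -0.1, -0.2]
gripper_width: 26.1
```

```bash
python3 -c "from h import *; st()"
```

```text
t 8.4 pos [567.1 -84.3 300.7] yaw_y 170.1 j [  7.6  22.5 -15.   -0.4 -52.2 -17.3] F [-0.5 -0.1 -0.2] M [-0.02  0.06 -0.06] w 26.1 tilt 0.007 0.005
```

Request:
apply_moves:
  fingers: [0.5,0.4,0.35,0.35,0.35,0.35,0.3,0.3,0.3,0.3]
  dp:
    - [0,0,0]
    - [0,0,0]
    - [0,0,0]
    - [0,0,0]
    - [0,0,0]
    - [0,0,2]
    - [0,0,6]
    - [0,0,10]
    - [0,0,14]
    - [0,0,14]
  yaw: [0,0,0,0,0,0,0,0,0,0]

```text
clock: 9.4
position: [567.8, -84.6, 447.8]
ee_rot: [-0.644, 0.765, -0.004, 0.009]
contact_force: [0.5, -0.8, 0.3]
gripper_width: 59.8
```

Request:
apply_moves:
  fingers: [0.3,0.3,0.3,0.3,0.3,0.3]
  dp:
    - [-5,10,0]
    - [-5,10,0]
    - [-5,10,0]
    - [-5,10,0]
    - [-5,10,0]
    - [-5,10,0]
  yaw: [0,0,0,0,0,0]

```text
clock: 10.0
position: [518.3, 14.8, 447.4]
ee_rot: [-0.643, 0.766, -0.004, 0.009]
contact_force: [0.7, 0.3, 0.2]
gripper_width: 59.7
```

```bash
python3 - <<'E'
from h import *
st();A=get_image("top");B=get_image("scene")
a=cv2.resize(A["color"][165:225,370:430],None,fx=6.5,fy=6.5,interpolation=cv2.INTER_CUBIC)
b=cv2.resize(B["color"][135:195,305:365],None,fx=6.5,fy=6.5,interpolation=cv2.INTER_CUBIC)
cv2.imwrite("pics/in.png",np.hstack([a,b]))
for n,a in dict(cap=(531,55,22,213.5,177),capB=(531,55,22,212,175)).items():
    print(n,fit([B],*a),fit([A],*a))
for c in(0.3,0.6,0.9,1.2):
    z=172+1.91*(3.6-c)+36
    print(c,z,score([B],531,55,22,z,z-36))
E
```

```text
t 10.0 pos [518.3  14.8 447.4] yaw_y 170.1 j [ 19.6   9.7 -10.5   0.  -68.7 -29.5] F [0.7 0.3 0.2] M [0.03 0.04 0.  ] w 59.7 tilt 0.006 0.018
cap (array([530.4,  55.7]), np.float64(102.1)) (array([532. ,  55.1]), np.float64(51.9))
capB (array([532.3,  52.9]), np.float64(101.7)) (array([541.5,  57.8]), np.float64(52.4))
0.3 214.303 97.104095
0.6 213.73 99.79112
0.9 213.157 101.6915
1.2 212.584 102.63845
```

View pics/in.png

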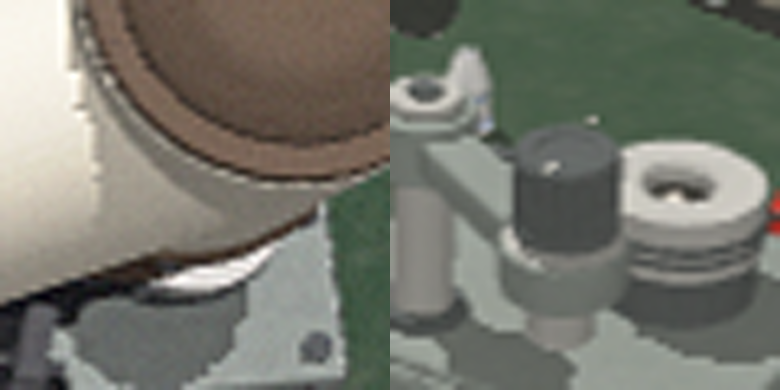

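The scene crop shows the metal section's glint at about (680,197), deep inside the bore, so the mount has dropped in. Next I grip the knob.

Request:
apply_moves:
  fingers: [0.1,0.1,0.1,0.1,0.1,0.1,0.1,0.1]
  dp:
    - [1.3,4.0,0]
    - [1.3,4.0,-2]
    - [1.3,4.0,-4]
    - [1.3,4.0,-4]
    - [1.3,4.0,-6]
    - [1.3,4.0,-8.2]
    - [1.3,4.0,-8.2]
    - [1.3,4.0,-8.2]
  yaw: [0,0,0,0,0,0,0,0]

```text
clock: 10.9
position: [531.9, 54.3, 366.3]
ee_rot: [-0.643, 0.766, -0.004, 0.009]
contact_force: [-0.5, -0.2, 0.1]
gripper_width: 76.7
```

```bash
python3 - <<'E'
from h import *
st();B=get_image("scene");print(px(B,[566.5,-85,116]),px(B,[566.5,-85,125]))
E
```

```text
t 10.9 pos [531.9  54.3 366.3] yaw_y 170.0 j [ 23.3  14.9 -15.9   0.2 -58.1 -33.3] F [-0.5 -0.2  0.1] M [-0.01  0.   -0.05] w 76.7 tilt 0.005 0.018
[348.85681677 164.87204677] [349.06336148 162.23044336]
```

The glint at (349.6,165.3) matches the projection for a mount top at z=116, which is 9 mm below the rim, so the mount is seated. I close on the knob.

Request:
apply_moves:
  fingers: [0.1,0.3,0.6,0.8,0.9,0.9,0.9,0.9,0.9]
  dp:
    - [-0.1,0.1,-0.4]
    - [-0.1,0.1,-0.4]
    - [-0.1,0.1,-0.4]
    - [-0.1,0.1,-0.4]
    - [-0.1,0.1,-0.4]
    - [-0.1,0.1,-0.4]
    - [-0.1,0.1,-0.4]
    - [-0.1,0.1,-0.4]
    - [-0.1,0.1,-0.4]
  yaw: [0,0,0,0,0,0,0,0,0]

```text
clock: 11.85
position: [529.9, 55.6, 363.9]
ee_rot: [-0.643, 0.766, -0.003, 0.008]
contact_force: [-6.5, 2.8, 6.9]
gripper_width: 41.9
```

```bash
python3 - <<'E'
from h import *
s=st();p=s["position"];P=np.array([641.9,8.75])
v=p[:2]-P;print(np.linalg.norm(v),np.degrees(np.arctan2(v[1],v[0])))
a0=np.arctan2(46.35,-110.7)
for d in range(0,81,4):
    a=a0+np.radians(d); q=P+120*np.array([np.cos(a),np.sin(a)]); print(d,((q-[531.2,55.1])/10).round(2))
E
```

```text
t 11.85 pos [529.9  55.6 363.9] yaw_y 170.0 j [ 23.5  14.9 -16.3   0.1 -57.7 -33.5] F [-6.5  2.8  6.9] M [0.57 1.89 0.02] w 41.9 tilt 0.006 0.017
121.38809516654814 157.30696848648086
0 [ 0. -0.]
4 [-0.3  -0.78]
8 [-0.54 -1.59]
12 [-0.72 -2.4 ]
16 [-0.85 -3.23]
20 [-0.92 -4.07]
24 [-0.93 -4.9 ]
28 [-0.88 -5.74]
32 [-0.77 -6.57]
36 [-0.61 -7.39]
40 [-0.39 -8.2 ]
44 [-0.11 -8.99]
48 [ 0.22 -9.76]
52 [  0.6 -10.5]
56 [  1.04 -11.22]
60 [  1.52 -11.9 ]
64 [  2.05 -12.55]
68 [  2.63 -13.16]
72 [  3.24 -13.73]
76 [  3.9  -14.25]
80 [  4.58 -14.73]
```

Request:
apply_moves:
  fingers: [0.9,0.9,0.9,0.9,0.9,0.9,0.9,0.9]
  dp:
    - [-0.3,-0.8,0]
    - [-0.5,-1.6,0]
    - [-0.7,-2.4,0]
    - [-0.8,-3.2,0]
    - [-0.9,-4.1,0]
    - [-0.9,-4.9,0]
    - [-0.85,-5.7,0]
    - [-0.75,-6.6,0]
  yaw: [4,8,12,16,20,24,28,32]

```text
clock: 12.65
position: [521.7, -9.1, 364.1]
ee_rot: [0.83, -0.558, -0.0, -0.01]
contact_force: [-4.5, 10.5, 3.2]
gripper_width: 42.2
```

```bash
cat >> h.py <<'E'
def sw():
    s=st();v=s["position"][:2]-[641.9,8.75];print("r",np.linalg.norm(v).round(1),"swing deg",(np.degrees(np.arctan2(v[1],v[0]))%360-157.28).round(1))
E
python3 -c "from h import *; sw()"
```

```text
t 12.65 pos [521.7  -9.1 364.1] yaw_y -157.8 j [ 16.6  13.9 -17.3  -0.9 -57.9   6.1] F [-4.5 10.5  3.2] M [2.76 1.17 0.11] w 42.2 tilt 0.018 0.011
r 121.5 swing deg 31.2
```

Request:
apply_moves:
  fingers: [0.9,0.9,0.9,0.9,0.9,0.9,0.9,0.9]
  dp:
    - [0.2,-1.0,0]
    - [0.4,-1.8,0]
    - [0.7,-2.6,0]
    - [1.0,-3.4,0]
    - [1.4,-4.1,0]
    - [1.85,-4.8,0]
    - [2.3,-5.5,0]
    - [2.85,-6.15,0]
  yaw: [4,8,12,16,20,24,28,32]

```text
clock: 13.45
position: [549.1, -69.7, 364.0]
ee_rot: [0.952, -0.306, -0.006, -0.011]
contact_force: [-6.2, 6.2, 4.4]
gripper_width: 42.2
```

```bash
python3 -c "from h import *; sw()"
```

```text
t 13.45 pos [549.1 -69.7 364. ] yaw_y -125.7 j [  9.2  17.1 -12.5  -1.6 -60.4  45.9] F [-6.2  6.2  4.4] M [ 1.97  1.7  -0.17] w 42.2 tilt 0.024 -0.004
r 121.6 swing deg 62.9
```

Request:
apply_moves:
  fingers: [0.9,0.9,0.9,0.9,0.9,0.9]
  dp:
    - [0.45,-0.5,0]
    - [0.9,-0.95,0]
    - [1.3,-1.35,0]
    - [1.65,-1.65,0]
    - [1.8,-1.8,0]
    - [1.8,-1.8,0]
  yaw: [3,6,9,11,11,11]

```text
clock: 14.05
position: [566.3, -86.7, 364.1]
ee_rot: [0.977, -0.213, -0.008, -0.011]
contact_force: [-3.6, 5.3, 2.8]
gripper_width: 42.1
```

```bash
python3 -c "from h import *; sw()"
```

```text
t 14.05 pos [566.3 -86.7 364.1] yaw_y -114.7 j [  7.1  19.   -9.6  -1.7 -61.9  59. ] F [-3.6  5.3  2.8] M [1.76 1.13 0.13] w 42.1 tilt 0.025 -0.012
r 121.8 swing deg 74.3
```

Request:
apply_moves:
  fingers: [0.9,0.9,0.9,0.9]
  dp:
    - [0.15,-0.12,0]
    - [0.3,-0.25,0]
    - [0.3,-0.25,0]
    - [0.3,-0.25,0]
  yaw: [0.5,1,1,1]

```text
clock: 14.45
position: [568.2, -88.2, 364.1]
ee_rot: [0.979, -0.205, -0.01, -0.012]
contact_force: [-3.9, 5.5, 2.1]
gripper_width: 42.4
```

```bash
python3 -c "from h import *; sw()"
```

```text
t 14.45 pos [568.2 -88.2 364.1] yaw_y -113.6 j [  6.9  19.3  -9.2  -1.9 -62.3  60.3] F [-3.9  5.5  2.1] M [1.6  1.21 0.14] w 42.4 tilt 0.027 -0.015
r 121.8 swing deg 75.5
```

Request:
apply_moves:
  fingers: [0.9,0.9,0.9,0.9]
  dp:
    - [0.2,-0.12,0]
    - [0.45,-0.3,0]
    - [0.45,-0.3,0]
    - [0.45,-0.3,0]
  yaw: [0.5,1,1,1]

```text
clock: 14.85
position: [570.5, -89.6, 364.0]
ee_rot: [0.98, -0.196, -0.015, -0.013]
contact_force: [-9.7, 8.8, 6.0]
gripper_width: 42.1
```

```bash
python3 - <<'E'
from h import *
sw()
A=get_image("top");B=get_image("scene")
a=cv2.resize(A["color"][140:220,340:430],None,fx=4.4,fy=4.4,interpolation=cv2.INTER_CUBIC)
b=cv2.resize(B["color"][125:205,290:380],None,fx=4.4,fy=4.4,interpolation=cv2.INTER_CUBIC)
cv2.imwrite("pics/sw.png",np.hstack([a,b]))
print(fit([B],566,-85,27,172),fit([B],566,-85,27,172,150),px(B,[566.5,-85,172]))
E
```

```text
t 14.85 pos [570.5 -89.6 364. ] yaw_y -112.7 j [  6.7  19.6  -8.6  -2.1 -63.   61.6] F [-9.7  8.8  6. ] M [ 2.86  2.56 -0.06] w 42.1 tilt 0.031 -0.024
r 121.5 swing deg 76.7
(array([565.3, -83.2]), np.float64(53.1)) (array([566.6, -85. ]), np.float64(58.2)) [350.17400116 148.03631312]
```

View pics/sw.png

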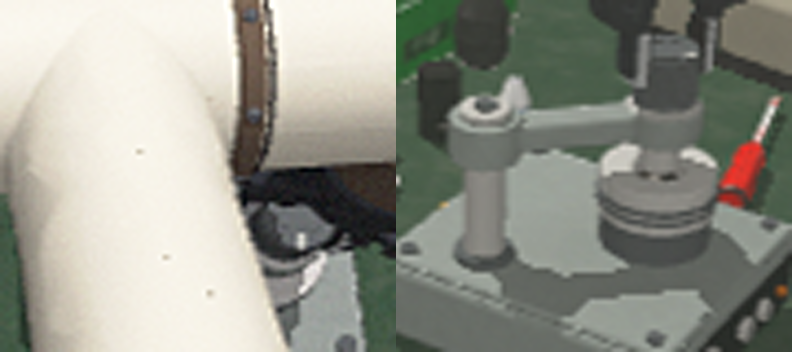

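The scene crop shows the boss over the mould, and the boss fit at about (566,-85) equals the bore. The force is rising. One more small push will confirm the stop.

Request:
apply_moves:
  fingers: [0.9,0.9,0.9,0.9]
  dp:
    - [0.2,-0.15,0]
    - [0.4,-0.3,0]
    - [0.4,-0.3,0]
    - [0.4,-0.3,0]
  yaw: [0,0,0,0]

```text
clock: 15.35
position: [572.0, -90.6, 363.9]
ee_rot: [0.98, -0.196, -0.019, -0.014]
contact_force: [-11.4, 11.5, 6.3]
gripper_width: 42.1
```

```bash
python3 - <<'E'
from h import *
sw();s=read_state();x,y,z,w=s["ee_rot"]
from scipy.spatial.transform import Rotation as R
r=R.from_quat(s["ee_rot"]);print("grasp",s["position"]+r.apply([0,0,155]),r.apply([0,0,1]))
B=get_image("scene");print(fit([B],566,-85,27,172,150))
E
```

```text
t 15.35 pos [572.  -90.6 363.9] yaw_y -112.7 j [  6.5  19.9  -8.1  -2.5 -63.7  62. ] F [-11.4  11.5   6.3] M [ 3.33  2.81 -0.12] w 42.1 tilt 0.036 -0.032
r 121.4 swing deg 77.6
grasp [567.08671368 -85.02552866 209.08067206] [-0.03191037  0.03568325 -0.99885356]
(array([566.9, -85.2]), np.float64(58.5))
```

The stop is confirmed: the boss fit stayed at (567,-85) while the force rose to 16 N. The tool leans 2.7°, so I compute the TCP circle that keeps the grasp point fixed while turning.

```bash
cat >> h.py <<'E'
from scipy.spatial.transform import Rotation as R
def circ(angs):
    s=read_state();g=R.from_quat(s["ee_rot"]).apply([0,0,155])
    for a in angs:
        d=g-R.from_euler("z",a,degrees=True).apply(g); print(a,(d[:2]/10).round(2),round(np.radians(a)*.191,2))
    print("grasp",(s["position"]+g).round(1))
E
python3 -c "
from h import *
circ(range(-6,-61,-6))"
```

```text
-6 [-0.06 -0.05] -0.02
-12 [-0.13 -0.09] -0.04
-18 [-0.19 -0.13] -0.06
-24 [-0.27 -0.15] -0.08
-30 [-0.34 -0.17] -0.1
-36 [-0.42 -0.19] -0.12
-42 [-0.5  -0.19] -0.14
-48 [-0.57 -0.19] -0.16
-54 [-0.65 -0.17] -0.18
-60 [-0.73 -0.15] -0.2
grasp [567.1 -85.  209. ]
```

With a bias of about 1.5 mm toward the stop:

Request:
apply_moves:
  fingers: [0.9,0.9,0.9,0.9,0.9,0.9,0.9,0.9,0.9,0.9]
  dp:
    - [0.04,-0.15,-0.02]
    - [-0.03,-0.2,-0.04]
    - [-0.1,-0.22,-0.06]
    - [-0.15,-0.25,-0.08]
    - [-0.22,-0.27,-0.1]
    - [-0.3,-0.28,-0.12]
    - [-0.38,-0.28,-0.14]
    - [-0.45,-0.28,-0.16]
    - [-0.53,-0.27,-0.18]
    - [-0.6,-0.25,-0.2]
  yaw: [-6,-12,-18,-24,-30,-36,-42,-48,-54,-60]

```text
clock: 16.4
position: [565.2, -91.9, 362.0]
ee_rot: [0.75, -0.661, -0.011, -0.022]
contact_force: [-2.7, 7.0, 1.7]
gripper_width: 42.0
```

```bash
python3 - <<'E'
from h import *
sw();circ(range(-6,-61,-6))
B=get_image("scene");print(fit([B],566,-85,27,172,150))
E
```

```text
t 16.4 pos [565.2 -91.9 362. ] yaw_y -172.9 j [  6.4  18.9  -9.7  -3.  -60.5   2.3] F [-2.7  7.   1.7] M [1.48 1.05 0.14] w 42.0 tilt 0.047 0.012
r 126.5 swing deg 75.4
-6 [-0.08  0.02] -0.02
-12 [-0.15  0.06] -0.04
-18 [-0.22  0.1 ] -0.06
-24 [-0.28  0.14] -0.08
-30 [-0.34  0.2 ] -0.1
-36 [-0.4   0.25] -0.12
-42 [-0.44  0.32] -0.14
-48 [-0.48  0.39] -0.16
-54 [-0.52  0.46] -0.18
-60 [-0.54  0.54] -0.2
grasp [567.1 -84.5 207.2]
(array([567. , -85.7]), np.float64(55.5))
```

Request:
apply_moves:
  fingers: [0.9,0.9,0.9,0.9,0.9,0.9,0.9,0.9,0.9,0.9]
  dp:
    - [0.0,-0.04,-0.02]
    - [-0.07,0.0,-0.04]
    - [-0.14,0.04,-0.06]
    - [-0.2,0.08,-0.08]
    - [-0.26,0.14,-0.1]
    - [-0.32,0.2,-0.12]
    - [-0.36,0.26,-0.14]
    - [-0.4,0.33,-0.16]
    - [-0.44,0.4,-0.18]
    - [-0.46,0.48,-0.2]
  yaw: [-6,-12,-18,-24,-30,-36,-42,-48,-54,-60]

```text
clock: 17.45
position: [560.3, -86.5, 360.0]
ee_rot: [-0.315, 0.949, -0.001, 0.024]
contact_force: [-0.8, 2.5, 0.9]
gripper_width: 42.4
```

```bash
python3 - <<'E'
from h import *
sw();circ(range(-4,-41,-4))
B=get_image("scene");print(fit([B],566,-85,27,172,150))
E
```

```text
t 17.45 pos [560.3 -86.5 360. ] yaw_y 126.8 j [  7.5  18.  -12.3  -0.4 -57.  -60.5] F [-0.8  2.5  0.9] M [0.33 0.45 0.17] w 42.4 tilt 0.013 0.047
r 125.4 swing deg 72.2
-4 [-0.01  0.05] -0.01
-8 [-0.02  0.1 ] -0.03
-12 [-0.03  0.15] -0.04
-16 [-0.03  0.21] -0.05
-20 [-0.02  0.26] -0.07
-24 [-0.02  0.31] -0.08
-28 [-0.01  0.36] -0.09
-32 [0.01 0.41] -0.11
-36 [0.02 0.46] -0.12
-40 [0.04 0.51] -0.13
grasp [567.6 -84.5 205.2]
(array([566.2, -85.1]), np.float64(51.6))
```

Request:
apply_moves:
  fingers: [0.9,0.9,0.9,0.9,0.9]
  dp:
    - [0.05,0.0,-0.01]
    - [0.05,0.05,-0.03]
    - [0.05,0.1,-0.04]
    - [0.05,0.16,-0.05]
    - [0.06,0.2,-0.07]
  yaw: [-4,-8,-12,-16,-20]

```text
clock: 18.0
position: [560.6, -84.1, 359.3]
ee_rot: [-0.144, 0.989, -0.005, 0.023]
contact_force: [-1.5, 2.3, 1.2]
gripper_width: 42.4
```

```bash
python3 -c "
from h import *
sw();circ(range(-4,-21,-4))"
```

```text
t 18.0 pos [560.6 -84.1 359.3] yaw_y 106.6 j [  8.   18.  -12.8   0.7 -56.6 -81.8] F [-1.5  2.3  1.2] M [0.58 0.74 0.13] w 42.4 tilt -0.004 0.046
r 123.5 swing deg 71.5
-4 [0.01 0.05] -0.01
-8 [0.02 0.1 ] -0.03
-12 [0.03 0.15] -0.04
-16 [0.05 0.2 ] -0.05
-20 [0.07 0.24] -0.07
grasp [567.8 -84.8 204.5]
```

Request:
apply_moves:
  fingers: [0.9,0.9,0.9,0.9,0.9]
  dp:
    - [0.04,0.02,-0.01]
    - [0.05,0.07,-0.03]
    - [0.06,0.12,-0.04]
    - [0.08,0.17,-0.05]
    - [0.1,0.21,-0.07]
  yaw: [-4,-8,-12,-16,-20]

```text
clock: 18.5
position: [561.1, -81.4, 358.8]
ee_rot: [0.027, 0.999, -0.01, 0.02]
contact_force: [-6.1, 7.8, 5.5]
gripper_width: 42.6
```

```bash
python3 -c "
from h import *
sw();circ(range(-4,-21,-4))"
```

```text
t 18.5 pos [561.1 -81.4 358.8] yaw_y 86.9 j [   8.4   18.1  -13.2    1.8  -56.7 -102.5] F [-6.1  7.8  5.5] M [2.2  1.98 2.07] w 42.6 tilt -0.02 0.039
r 121.1 swing deg 70.9
-4 [0.02 0.04] -0.01
-8 [0.05 0.08] -0.03
-12 [0.08 0.12] -0.04
-16 [0.11 0.16] -0.05
-20 [0.14 0.19] -0.07
grasp [567.2 -84.6 203.9]
```

Wrist Mz jumped from 0.13 to 2.07 N m, so the knob has bottomed out. I back off in small steps first, to find where the torque reverses and the knob starts turning back.

Request:
apply_moves:
  fingers: [0.9,0.9,0.9]
  dp:
    - [0.02,-0.01,0]
    - [0.02,-0.01,0]
    - [0.02,-0.01,0]
  yaw: [0,0,0]

```text
clock: 18.8
position: [560.5, -80.5, 358.8]
ee_rot: [0.023, 1.0, -0.01, 0.018]
contact_force: [-3.6, 4.8, 2.2]
gripper_width: 42.3
```

```bash
python3 -c "
from h import *
sw()"
```

```text
t 18.8 pos [560.5 -80.5 358.8] yaw_y 87.4 j [   8.5   18.1  -13.2    1.7  -56.9 -102.1] F [-3.6  4.8  2.2] M [1.46 1.49 1.53] w 42.3 tilt -0.02 0.036
r 120.8 swing deg 70.4
```

Request:
apply_moves:
  fingers: [0.9,0.9]
  dp:
    - [0.01,-0.02,0]
    - [0.01,-0.02,0]
  yaw: [1.5,1.5]

```text
clock: 19.0
position: [560.4, -80.2, 358.9]
ee_rot: [0.007, 1.0, -0.01, 0.018]
contact_force: [-2.0, 2.2, 1.3]
gripper_width: 42.6
```

```bash
python3 -c "
from h import *
sw()"
```

```text
t 19.0 pos [560.4 -80.2 358.9] yaw_y 89.1 j [   8.6   18.1  -13.1    1.7  -57.  -100.3] F [-2.   2.2  1.3] M [0.62 0.81 0.96] w 42.6 tilt -0.019 0.035
r 120.7 swing deg 70.2
```

Request:
apply_moves:
  fingers: [0.9,0.9]
  dp:
    - [0.01,-0.02,0]
    - [0.01,-0.02,0]
  yaw: [1.5,1.5]

```text
clock: 19.2
position: [560.4, -80.4, 359.0]
ee_rot: [-0.006, 1.0, -0.009, 0.017]
contact_force: [-0.0, 1.4, 1.5]
gripper_width: 42.2
```

```bash
python3 -c "
from h import *
sw();circ(range(9,91,9))"
```

```text
t 19.2 pos [560.4 -80.4 359. ] yaw_y 90.7 j [  8.5  18.1 -13.1   1.6 -57.  -98.7] F [-0.   1.4  1.5] M [0.44 0.59 0.46] w 42.2 tilt -0.018 0.035
r 120.8 swing deg 70.3
9 [-0.04 -0.09] 0.03
18 [-0.06 -0.18] 0.06
27 [-0.07 -0.28] 0.09
36 [-0.06 -0.37] 0.12
45 [-0.04 -0.47] 0.15
54 [-0.01 -0.55] 0.18
63 [ 0.04 -0.64] 0.21
72 [ 0.11 -0.71] 0.24
81 [ 0.18 -0.77] 0.27
90 [ 0.26 -0.82] 0.3
grasp [565.8 -83.2 204.1]
```

The slope is about 0.33 N m per degree, so the knob frees at tool yaw of about 92.7°. The target is 182.7°, which is +92° from here.

Request:
apply_moves:
  fingers: [0.9,0.9,0.9,0.9,0.9,0.9,0.9,0.9,0.9,0.9]
  dp:
    - [0.05,-0.12,0.01]
    - [0.06,-0.2,0.03]
    - [0.06,-0.28,0.05]
    - [0.05,-0.33,0.07]
    - [0.05,-0.4,0.09]
    - [0.06,-0.47,0.11]
    - [0.07,-0.54,0.13]
    - [0.08,-0.6,0.15]
    - [0.1,-0.65,0.17]
    - [0.13,-0.7,0.19]
  yaw: [6,12,18,24,30,36,42,48,54,60]

```text
clock: 20.2
position: [561.2, -86.7, 360.8]
ee_rot: [-0.506, 0.862, 0.002, 0.02]
contact_force: [-4.3, 6.5, 3.7]
gripper_width: 41.9
```

```bash
python3 -c "
from h import *
sw();circ(range(4,33,4));B=get_image('scene');print(fit([B],566,-85,27,172,150))"
```

```text
t 20.2 pos [561.2 -86.7 360.8] yaw_y 150.8 j [  7.3  18.2 -11.5  -1.3 -58.3 -35.9] F [-4.3  6.5  3.7] M [ 1.41  1.16 -0.08] w 41.9 tilt 0.023 0.032
r 125.0 swing deg 72.5
4 [ 0.03 -0.03] 0.01
8 [ 0.06 -0.07] 0.03
12 [ 0.09 -0.09] 0.04
16 [ 0.12 -0.12] 0.05
20 [ 0.15 -0.15] 0.07
24 [ 0.19 -0.17] 0.08
28 [ 0.23 -0.19] 0.09
32 [ 0.27 -0.21] 0.11
grasp [566.1 -83.1 206. ]
(array([564.9, -82.3]), np.float64(58.5))
```

The grasp point sits about 2 mm short of its earlier position at the stop. I finish the turn with a firmer push toward the stop.

Request:
apply_moves:
  fingers: [0.9,0.9,0.9,0.9,0.9,0.9,0.9,0.9,0.9]
  dp:
    - [0.15,-0.13,0.01]
    - [0.26,-0.25,0.03]
    - [0.39,-0.34,0.04]
    - [0.42,-0.37,0.05]
    - [0.45,-0.4,0.07]
    - [0.49,-0.42,0.08]
    - [0.53,-0.44,0.09]
    - [0.57,-0.46,0.11]
    - [0.57,-0.46,0.11]
  yaw: [4,8,12,16,20,24,28,32,32]

```text
clock: 21.15
position: [565.8, -90.5, 361.9]
ee_rot: [0.725, -0.689, -0.01, -0.018]
contact_force: [-6.0, 7.6, 3.6]
gripper_width: 42.1
```

```bash
python3 -c "
from h import *
sw();circ([1]);B=get_image('scene');print(fit([B],566,-85,27,172,150));A=get_image('top');print(fit([A],566,-85,27,172,150))"
```

```text
t 21.15 pos [565.8 -90.5 361.9] yaw_y -177.1 j [  6.6  18.9  -9.8  -2.5 -60.4  -2.5] F [-6.   7.6  3.6] M [1.83 1.64 0.14] w 42.1 tilt 0.039 0.011
r 125.1 swing deg 75.2
1 [ 0.01 -0.  ] 0.0
grasp [567.4 -84.4 207. ]
(array([566.5, -84.6]), np.float64(56.1))
(array([564.6, -96.3]), np.float64(84.8))
```

Request:
apply_moves:
  fingers: [0.9,0.9,0.9,0.9,0.9]
  dp:
    - [0.15,-0.12,0]
    - [0.3,-0.25,0]
    - [0.4,-0.32,0]
    - [0.4,-0.32,0]
    - [0.4,-0.32,0]
  yaw: [0,0,0,0,0]

```text
clock: 21.75
position: [567.5, -91.8, 361.7]
ee_rot: [0.724, -0.69, -0.014, -0.017]
contact_force: [-10.7, 12.4, 8.3]
gripper_width: 42.1
```

```bash
python3 - <<'E'
from h import *
sw();circ([1]);B=get_image('scene');print(fit([B],566,-85,27,172,150))
b=cv2.resize(B["color"][125:205,290:380],None,fx=7,fy=7,interpolation=cv2.INTER_CUBIC);cv2.imwrite("pics/end.png",b)
E
```

```text
t 21.75 pos [567.5 -91.8 361.7] yaw_y -177.2 j [  6.4  19.2  -9.3  -2.9 -61.1  -2.2] F [-10.7  12.4   8.3] M [3.44 2.99 0.19] w 42.1 tilt 0.044 0.003
r 125.1 swing deg 76.2
1 [ 0.01 -0.  ] 0.0
grasp [567.9 -84.9 206.9]
(array([566.8, -84.4]), np.float64(55.9))
```

View pics/end.png

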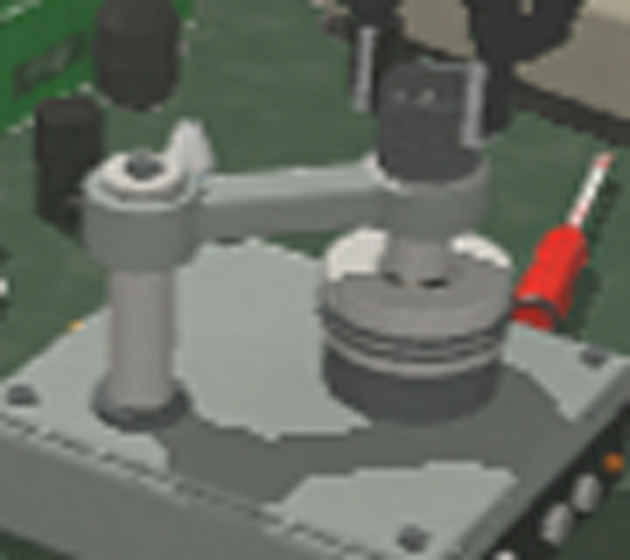

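The final crop shows the boss centred on the mould and the pads on the knob at about (425,100). The boss did not move while the push rose to 16 N, so it is at the stop. I settle and hand in.

Request:
apply_moves:
  fingers: [0.9,0.9,0.9,0.9,0.9]
  dp:
    - [0,0,0]
    - [0,0,0]
    - [0,0,0]
    - [0,0,0]
    - [0,0,0]
  yaw: [0,0,0,0,0]

```text
clock: 22.3
position: [567.3, -91.5, 361.9]
ee_rot: [0.723, -0.69, -0.015, -0.017]
contact_force: [-4.1, 5.5, 2.5]
gripper_width: 42.1
```

```bash
python3 -c "
from h import *
sw();B=get_image('scene');print(fit([B],566,-85,27,172,150));job_done()"
```

```text
t 22.3 pos [567.3 -91.5 361.9] yaw_y -177.3 j [  6.4  19.2  -9.3  -2.9 -61.2  -2.3] F [-4.1  5.5  2.5] M [1.18 0.73 0.13] w 42.1 tilt 0.046 0.003
r 124.9 swing deg 76.0
(array([566.8, -84.8]), np.float64(56.0))
the job is handed in; nothing more can be done
```

I put the black mount in the mould, swung the arm to its stop, bottomed the knob and backed it off a quarter turn. I handed the job in at about 22 s of the 69 s allowed, still gripping the knob. The ochre mount was not touched.

**Checks**
- **Mount:** after release, the metal section in its top appeared 9 mm below the rim, as it should when it lies on the ram.
- **Swing:** the closure ended over the bore at about (567, -85). It did not move when the push rose to 16 N, so it is against the stop.
- **Bottoming:** after about 156° clockwise the torque jumped from 0.13 to 2.1 N m. That puts the starting turn at about 0.9 rad, inside the stated range.
- **Back-off:** I counted about 90° from where the torque reversed. The final tool yaw was 182.7°, which was the target.

**What disagreed**
- The tool leaned about 2.6° from pushing against the arm. I shifted the tool as it turned to keep the knob centred.
- Partway through the back-off, the closure looked about 2 mm short of the stop. I pushed it back, so the quarter turn may be off by a degree or two.
- The gripper read 26 mm on the 30 mm mount and 42 mm on the 44 mm knob, probably because the fingers flex.
- One last top-camera fit of the boss disagreed; the robot's arm blocks most of that view, so I disregarded it.

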